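# Lock the spindle's bearing nut with a second nut

### The arm

A 6-joint arm with a two-finger parallel gripper is mounted at the origin on the work surface. World frame = base frame: x ahead of the robot, y to its left, z up, the work surface at z = 0. Lengths are in m, angles in rad, forces in N, time in s.
With the tool pointing down it reaches from about 0.35 to 0.85 m from the base axis. Payload 8.1 kg.
Tool frame: the origin (TCP) lies at the centre of the arm's flange, where the gripper is bolted on; the fingertips stand 186 mm ahead of it and the grasp point (between the pads) lies 167 mm ahead of it (robot.grasp_offset is the distance from the TCP to the grasp point, in m); z points along the fingers, y is the line along which they close (so a half turn about z gives the same grasp; the last joint's range is limited). The gripper opens to 93 mm and grips with 3 to 60 N. Pads are 15 mm wide; open, the fingers measure 128 mm over their backs; the gripper's body (75 mm by 188 mm) begins 65 mm behind the grasp point.
Start: joints at [-1.373, 0.13, 1.488, -0, 1.523, -0.085], TCP at [0.167, -0.576, 0.405] pointing down, gripper open.
Joint ranges: [-2.96, 2.96], [-0.89, 2.26], [0.02, 2.5], [-1.34, 4.48], [0, 2.73], [-2.66, 2.66]. Speed limits (rad/s): [2.39, 2.39, 2.79, 3.14, 3.14, 3.14].

### API

Orientations are given as a rotation vector (axis times angle).
In Python, from plant import robot gives the robot as it stands.
- The arm moves only by the tool drive_tool, never from a script. Its argument "moves" is one flat list of numbers, 7 for each row, row after row: the finger opening in mm, from 0 to 93, then the shift along the tool's x, y, z in mm, then the turn, a rotation vector about the tool's x, y, z in degrees. A call has 1 to 8 rows; each row shifts and turns the commanded pose from where the row before left it, along the tool's axes as they then stand; what a row does not reach is not made up. A row lasts 1/10 s, in which the tool goes at most 50 mm and 8.59 degrees, less where a joint would pass 70% of its speed; a pose out of reach is approached as far as the arm can. A call is refused whole if a number of a shift passes 50 or a number of a turn 8.59, either way. A call with a gripper value outside its range is refused whole. The fingers move at their own pace and stop on an object; "grip_force" is the grip in N (left out, the last holds). Time passes only in rows, so rows that do not move let the fingers close. It gives the time, the measured TCP pose, the force, the opening and the grip force at its end, in the units of the state.
- robot.read_state(): the state, without advancing time (a new reading comes with each control period).
- robot.read_camera(name): name is "side" or "top"; returns a dict with "color" (480x640x3 uint8, red, green, blue), "depth" (480x640 float32, m along the optical axis (not along the pixel's ray), 0 where there is no reading), "mtx" (3x3 intrinsics, pixels), "R" (3x3) and "t" (3): a world point X has camera coordinates R X + t. Camera axes: x right, y down, z forward; pixel columns grow to the right and rows downward; lengths in m; the calibration is good to about 2 mm. A picture is of the moment at which its call begins.
- robot.close_job(): hands the job in; it is judged then, once.
The state is a dict: "t": time; "q": joint angles; "dq": joint speeds; "joint_torque": joint torques, N m; "tool_pos": TCP position; "orientation": TCP orientation; "force": force on the tool from outside, world axes, zero at the start; "wrist_torque": the same for the moment, N m; "opening": finger opening in m; "gripper_force": force on a finger pad.
Only numpy, scipy, OpenCV 4.12 (cv2) and the standard library are available. Lean on these libraries where they do the work, as an engineer would, in place of code of your own. Each camera call takes 0.05 s, during which the arm holds its last target. There are 200 camera calls.

### The job

The spindle's first nut, the lower one, is already set to the bearing preload. Grip the second nut, the one standing clear above it, by its flats, screw it down the thread, and tighten it against the first to about 0.7 newton-metres so that the two lock, without turning the first nut. Then let go; leave the other things on the bench where they are.

Things in the scene. Friction and masses are not known exactly. Their poses are not given: they have to be found in the camera images.
- spindle_unit: fixed unit: dark nest plate 180 x 180 x 12 mm, polished round flange 146 mm wide (top 30 mm, screw heads 36, toe clamps 40 mm high at its y edges), housing 80 mm wide (top 53), washer 56 mm wide (top 56), upright threaded spindle end, 30 mm diameter, 3.5 mm pitch, right-hand, its top at 118.5 mm. Origin: under the plate, on the spindle's axis; z up
- set_nut: first (lower) nut: plain steel hexagon, 46 mm across flats, 53 across corners, 24 mm high, sitting on the washer (56 to 80 mm above the bench). Origin: centre of its underside; z up; x square to a flat, as is every 60 degrees. Friction holds it, but it begins to be dragged round when the second nut is tightened on it beyond about 1 N m
- lock_nut: second (upper) nut, same size and shape, starts 2 to 3.3 mm clear of the first. Origin: centre of its underside; axes as the first's. Clockwise from above it goes down 3.5 mm a turn; free, it takes under 0.1 N m; once it bears on the first nut the torque climbs about 2 N m per radian; it stays tight when let go. Turn slowly at the end: a torque read at rest after a fast turn can be too low
- lock_nut_mid (a point): centre of the second nut, on the axis half-way up its 24 mm (its flats reach 12 mm above and below); axes as the nut's: x square to a flat. Fingers reaching more than 12 mm below this point grip the first nut too once the nuts have met
- set_nut_corner (a point): one corner of the first nut, 26.6 mm from the axis, half-way up; shows whether the first nut has been turned
- wash_bottle: a white plastic bottle, 60 mm diameter, 186 mm high, loose on the bench beside the unit; origin: centre of its underside
- spanner: a steel spanner about 200 mm long lying loose on the bench; not needed; origin: its middle, on the bench
- bearing: a loose steel bearing ring, 52 mm outside, 29 mm bore, 15 mm high, lying flat; origin: centre of its underside
- swab_box: an open clear box of swabs, 120 x 90 x 60 mm, loose; origin: centre of its underside

How it is judged:
By the outcome, as a careful person would: the job done as asked, in the order asked, and still so for the second after the job is handed in, with the robot touching nothing.
It also fails if it takes over 67 s, if anything falls off the work surface, if the arm or the gripper's body presses on something with over 40 N, if the wrist force passes 120 N, or if a joint passes its speed limit or range.

## Working session

There is one attempt and no reset: what is moved stays moved. The work goes in short steps, Python scripts to look and compute and a tool call to move; the robot and the scene stay as the last step left them, time stands still between calls to the robot, and variables do not carry over. Pictures are saved under pics/ and viewed, at most 10 in all, crops included, and the job is handed in when it is done.

Besides the shell and the picture viewer there is one more tool, called after "Request:" by a JSON object that holds its "name" and its "arguments", one argument or row to a line. drive_tool: Moves the arm, as the interface text tells. Its arguments: {"type":"object","properties":{"moves":{"type":"array","items":{"type":"number"}},"grip_force":{"type":"number"}},"required":["moves"]}

```bash
mkdir -p pics; ls
python3 - <<'E'
from plant import robot
import cv2,numpy as np
for n in("top","side"):
    c=robot.read_camera(n); cv2.imwrite(f"pics/{n}0.png",c["color"][:,:,::-1]); np.savez(f"{n}0.npz",**c)
    print(n,c["mtx"].tolist(),c["R"].round(3).tolist(),c["t"].round(3).tolist(),(-c["R"].T@c["t"]).round(3))
s=robot.read_state();print(s, robot.grasp_offset)
E
```

```text
pics
top [[537.7147256665602, 0.0, 302.69682196663814], [0.0, 537.7147256665602, 230.2120208011229], [0.0, 0.0, 1.0]] [[0.003, -0.999, -0.037], [-0.999, -0.001, -0.049], [0.048, 0.037, -0.998]] [0.037, 0.565, 0.913] [0.52  0.004 0.94 ]
side [[514.1346388925211, 0.0, 313.8644616725441], [0.0, 514.1346388925211, 237.76507830636018], [0.0, 0.0, 1.0]] [[0.895, -0.447, 0.006], [-0.289, -0.589, -0.754], [0.341, 0.673, -0.657]] [-0.489, 0.23, 0.681] [ 0.272 -0.542  0.623]
{'t': 0.1, 'q': array([-1.37344637e+00,  1.31119492e-01,  1.48912687e+00, -1.27782852e-05,
        1.52298486e+00, -8.54307899e-02]), 'dq': array([-0.00105847,  0.00029245, -0.00145042,  0.00064094,  0.00019146,
        0.0023793 ]), 'joint_torque': array([ 1.43962221e-03, -5.61338067e+01, -4.93100202e+01,  7.69671751e-02,
        2.90146231e-02, -6.42180794e-05]), 'tool_pos': array([ 0.16738053, -0.57598428,  0.40379576]), 'orientation': array([-3.10862366e+00, -4.42482962e-01,  1.63887890e-04]), 'force': array([-0.99806658,  0.22487923, -0.37388324]), 'wrist_torque': array([ 0.00775461, -0.02103997,  0.02046317]), 'gripper_force': 0.0, 'opening': 0.0927908254168196} 0.1673
```

View pics/top0.png

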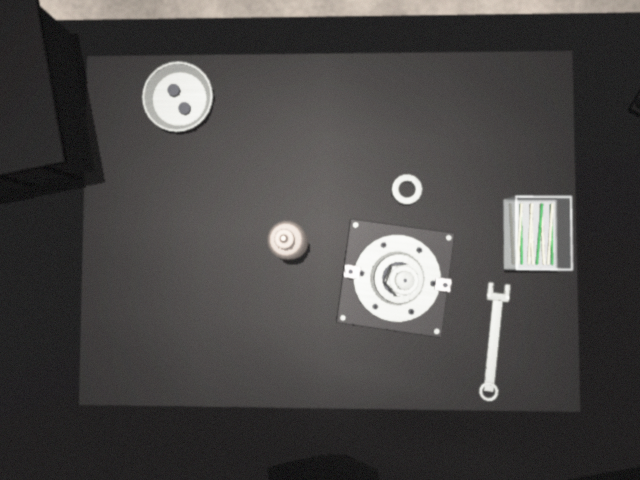

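View pics/side0.png

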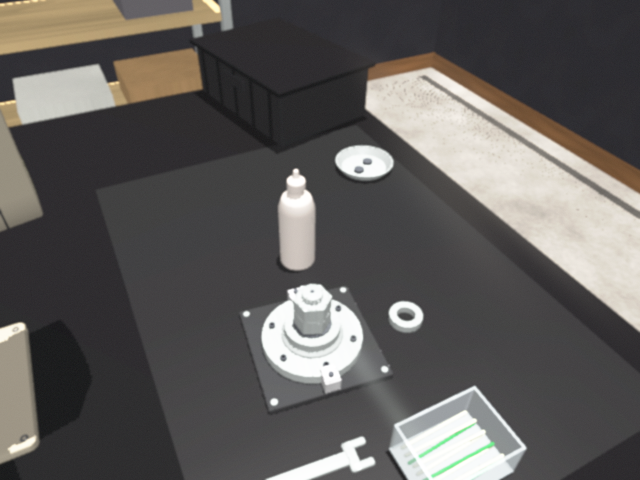

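The top view shows the spindle at about (403,280), with the bottle at (288,241) to its +y side. The ring is at (407,189), the swab box at (538,233) and the spanner at (493,340). The side view shows the nuts at (313,310). Next I'll measure the axis and enlarge the nuts.

```bash
cat > h.py <<'E'
import numpy as np,cv2
def ray(c,uv,z):
    d=c["R"].T@np.linalg.inv(c["mtx"])@[*uv,1.]; o=-c["R"].T@c["t"]; return o+d*(z-o[2])/d[2]
def proj(c,X):
    p=c["mtx"]@(c["R"]@np.asarray(X,float)+c["t"]); return p[:2]/p[2]
def crop(c,uv,h,k,f):
    u,v=map(int,uv); I=c["color"][v-h:v+h,u-h:u+h,::-1]
    cv2.imwrite(f,cv2.resize(I,None,fx=k,fy=k,interpolation=cv2.INTER_CUBIC))
E
python3 - <<'E'
from h import *
t=dict(np.load("top0.npz"));s=dict(np.load("side0.npz"))
g=cv2.cvtColor(t["color"],cv2.COLOR_RGB2GRAY)
m=(g>110).astype(np.uint8); m[:,:330]=0;m[:210]=0;m[:,460:]=0
cs=cv2.findContours(m,cv2.RETR_EXTERNAL,cv2.CHAIN_APPROX_NONE)[0]
for c in cs:
    mo=cv2.minEnclosingCircle(c)
    if len(c)>5: print("blob",np.round(mo[0],1),round(mo[1],1),ray(t,mo[0],.012).round(4),ray(t,mo[0],.03).round(4))
print("spindle top",ray(t,(404.5,280.5),.1185), "bottle", ray(t,(284,238),.186))
D=t["depth"]; print("depths",D[280,404],D[241,288])
for n,c,uv in(("top",t,(400,280)),("side",s,(313,325))):
    pass
a=cv2.resize(t["color"][240:320,355:435,::-1],(400,400),interpolation=cv2.INTER_CUBIC)
b=cv2.resize(s["color"][275:355,273:353,::-1],(400,400),interpolation=cv2.INTER_CUBIC)
cv2.imwrite("pics/nuts.png",np.hstack([a,b]))
E
```

```text
blob [436.3 330.8] 3.9 [ 0.3939 -0.1892  0.012 ] [ 0.3963 -0.1855  0.03  ]
blob [448.2 237.5] 4.5 [ 0.5525 -0.211   0.012 ] [ 0.5518 -0.2068  0.03  ]
blob [386.6 275.5] 65.9 [ 0.4872 -0.1058  0.012 ] [ 0.4878 -0.1036  0.03  ]
spindle top [ 0.48342812 -0.12004757  0.1185    ] bottle [0.54510447 0.05807273 0.186     ]
depths 0.81338453 0.76925194
```

View pics/nuts.png

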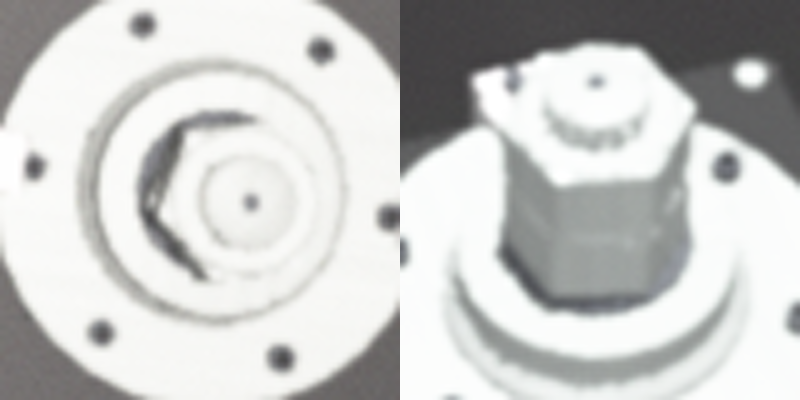

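The crop shows the spindle centre dot at top pixel (404.8,279.9) and side pixel (311.8,290.8). In the side view the upper nut's top corners are near crop points (555,183), (650,178), (695,108) and (645,48). I'll work out the axis and the hexagon angle from these.

Run:
```python
from h import *
t=dict(np.load("top0.npz"));s=dict(np.load("side0.npz"))
f=lambda x,y:((x-400+.5)/5-.5+273,(y+.5)/5-.5+275)
g=lambda x,y:((x+.5)/5-.5+355,(y+.5)/5-.5+240)
print("axis top",ray(t,(404.8,279.9),.1185),"axis side",ray(s,f(596,81),.1185))
P=np.array([ray(s,f(*p),.1066)[:2] for p in[(555,183),(650,178),(695,108),(645,48)]])
c=(P[0]+P[3])/2;print("hex centre side",c)
for p in P:
    d=p-c;print("corner",np.hypot(*d).round(4),(np.degrees(np.arctan2(d[1],d[0]))%60).round(1))
# lower nut bottom corners in side
Q=np.array([ray(s,f(*p),.056)[:2] for p in[(546,307),(650,293)]])
for q in Q:
    d=q-c;print("low corner",np.hypot(*d).round(4),(np.degrees(np.arctan2(d[1],d[0]))%60).round(1))
T=np.array([ray(t,g(*p),.1066)[:2] for p in[(183,125),(157,205),(212,280)]])
a=ray(t,(404.8,279.9),.1185)[:2]
for q in T:
    d=q-a;print("top corner",np.hypot(*d).round(4),(np.degrees(np.arctan2(d[1],d[0]))%60).round(1))
# flange circle by dark-bright edge along radial, fit
gr=cv2.cvtColor(t["color"],cv2.COLOR_RGB2GRAY).astype(float)
pts=[]
for A in np.radians(np.arange(0,360,4)):
    for r in np.arange(.085,.06,-.0003):
        X=np.array([.4835+r*np.cos(A),-.1195+r*np.sin(A),.03]);u,v=proj(t,X)
        if cv2.getRectSubPix(gr.astype(np.float32),(1,1),(float(u),float(v)))[0,0]>140: pts.append(X[:2]);break
pts=np.array(pts)
for _ in range(4):
    M=np.c_[2*pts,np.ones(len(pts))];x=np.linalg.lstsq(M,(pts**2).sum(1),rcond=None)[0]
    r=np.hypot(*(pts-x[:2]).T);R=np.median(r);pts=pts[abs(r-R)<.003]
print("flange",x[:2],R,len(pts))
```

```text
axis top [ 0.48433494 -0.12050398  0.1185    ] axis side [ 0.48288867 -0.11942668  0.1185    ]
hex centre side [ 0.48378325 -0.1208767 ]
corner 0.0274 37.2
corner 0.0261 33.0
corner 0.0255 38.4
corner 0.0274 37.2
low corner 0.0296 33.2
low corner 0.0248 37.3
top corner 0.0296 39.5
top corner 0.027 33.7
top corner 0.0266 37.4
flange [ 0.48443859 -0.12035085] 0.07387142467238571 82
```

The axis is at about (0.484, -0.1203), and the flats face 6° mod 60. I'll move above the spindle at the current height.

Request:
{"name": "drive_tool", "arguments": {
  "moves": [93, 36, -29, 0, 0, 0, 0, 93, 36, -29, 0, 0, 0, 0, 93, 36, -29, 0, 0, 0, 0, 93, 36, -29, 0, 0, 0, 0, 93, 36, -29, 0, 0, 0, 0, 93, 36, -29, 0, 0, 0, 0, 93, 36, -29, 0, 0, 0, 0, 93, 36, -29, 0, 0, 0, 0],
  "grip_force": 60
}}

```text
t: 0.9
tool_pos: [0.3798, -0.2712, 0.4045]
orientation: [-3.11, -0.442, 0.0]
force: [0.7, -1.6, 0.3]
opening: 0.0931
gripper_force: 0.0
```

Request:
{"name": "drive_tool", "arguments": {
  "moves": [93, 36, -29, 0, 0, 0, 0, 93, 36, -29, 0, 0, 0, 0, 93, 36, -29, 0, 0, 0, 0, 93, 35, -30, 0, 0, 0, 0, 93, 0, 0, 0, 0, 0, 0, 93, 0, 0, 0, 0, 0, 0, 93, 0, 0, 0, 0, 0, 0]
}}

```text
t: 1.6
tool_pos: [0.4835, -0.1213, 0.4044]
orientation: [3.11, 0.442, -0.001]
force: [-1.2, -0.9, -0.3]
opening: 0.0929
gripper_force: 0.0
```

```bash
cat >> h.py <<'E'
from scipy.spatial.transform import Rotation as Ro
def st(axis=(.484,-.1203)):
    from plant import robot
    s=robot.read_state(); R=Ro.from_rotvec(s["orientation"]).as_matrix()
    d=np.array([*axis,s["tool_pos"][2]])-s["tool_pos"]
    print("t",round(s["t"],2),"pos",s["tool_pos"].round(4),"q",s["q"].round(3),"yaw_y",np.degrees(np.arctan2(R[1,1],R[0,1])).round(2),"z",R[:,2].round(4),
     "\n F",s["force"].round(2),"M",s["wrist_torque"].round(3),"open",round(s["opening"]*1e3,2),"gf",round(s["gripper_force"],1),"to axis(tool mm)",(R.T@d*1e3).round(2))
E
python3 -c "from h import *;st()"
```

```text
t 1.6 pos [ 0.4835 -0.1213  0.4044] q [-0.349 -0.146  1.764 -0.     1.525  0.94 ] yaw_y -73.82 z [-9.e-04 -2.e-04 -1.e+00] 
 F [-1.24 -0.85 -0.35] M [ 0.012  0.032 -0.008] open 92.85 gf 0.0 to axis(tool mm) [ 0.72 -0.85 -0.  ]
```

Request:
{"name": "drive_tool", "arguments": {
  "moves": [93, 0.7, -0.8, 0, 0, 0, -8.5, 93, 0, 0, 4, 0, 0, -8.5, 93, 0, 0, 4, 0, 0, -8.5, 93, 0, 0, 4, 0, 0, -8.5, 93, 0, 0, 4, 0, 0, -8.5, 93, 0, 0, 4, 0, 0, -8.5, 93, 0, 0, 4, 0, 0, -8.5, 93, 0, 0, 4, 0, 0, -8.5]
}}

```text
t: 2.4
tool_pos: [0.4837, -0.1215, 0.3765]
orientation: [2.327, 2.11, -0.0]
force: [0.3, -0.3, 0.0]
opening: 0.0931
gripper_force: 0.0
```

Request:
{"name": "drive_tool", "arguments": {
  "moves": [93, 0, 0, 4, 0, 0, -8.5, 93, 0, 0, 4, 0, 0, -8.5, 93, 0, 0, 4, 0, 0, -8.5, 93, 0, 0, 4, 0, 0, -8.5, 93, 0, 0, 4, 0, 0, -8.5, 93, 0, 0, 4, 0, 0, -8.5, 93, 0, 0, 4, 0, 0, -8.5, 93, 0, 0, 4, 0, 0, -8.5]
}}

```text
t: 3.2
tool_pos: [0.4837, -0.1215, 0.3446]
orientation: [-0.75, -3.051, 0.0]
force: [-0.2, -0.7, -0.0]
opening: 0.093
gripper_force: 0.0
```

Request:
{"name": "drive_tool", "arguments": {
  "moves": [93, 0, 0, 4, 0, 0, -8.5, 93, 0, 0, 4, 0, 0, -8.5, 93, 0, 0, 4, 0, 0, -8.5, 93, 0, 0, 4, 0, 0, -8.5, 93, 0, 0, 4, 0, 0, -8.5, 93, 0, 0, 4, 0, 0, -8.5, 93, 0, 0, 4, 0, 0, -8.5, 93, 0, 0, 0, 0, 0, 0]
}}

```text
t: 4.0
tool_pos: [0.4835, -0.1212, 0.3161]
orientation: [0.858, -3.021, -0.001]
force: [-0.8, -0.7, -0.8]
opening: 0.0932
gripper_force: 0.0
```

```bash
python3 -c "
from h import *;st()
from plant import robot
t=robot.read_camera('side');np.savez('side1.npz',**t)
u=proj(t,[.484,-.1203,.10]);crop(t,u,60,5,'pics/s1.png')"
```

```text
t 4.0 pos [ 0.4835 -0.1212  0.3161] q [-0.348 -0.085  1.871 -0.     1.357 -2.472] yaw_y 121.7 z [-1.1e-03  2.0e-04 -1.0e+00] 
 F [-0.75 -0.67 -0.77] M [ 0.089 -0.098  0.007] open 93.19 gf 0.0 to axis(tool mm) [-0.88  0.52 -0.  ]
```

View pics/s1.png

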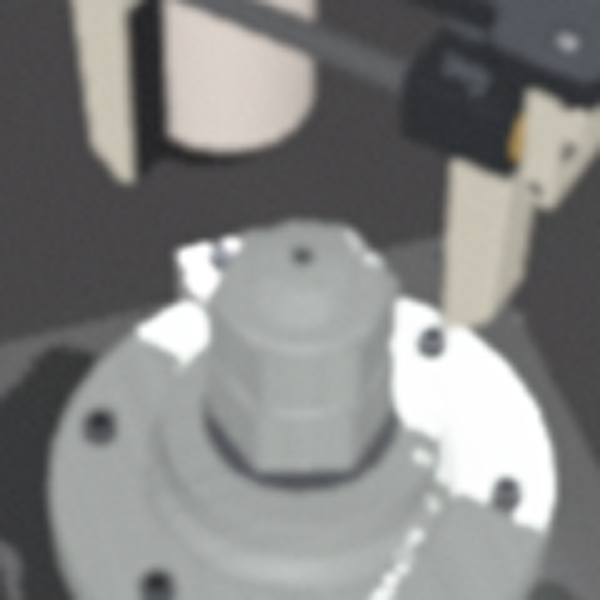

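The fingers stand clear on both sides of the nut, and the nut seam is at crop (300,410). I'll align, lower and close.

Request:
{"name": "drive_tool", "arguments": {
  "moves": [93, -0.9, 0.5, 10, 0, 0, -4.3, 93, 0, 0, 10, 0, 0, 0, 93, 0, 0, 10, 0, 0, 0, 93, 0, 0, 8, 0, 0, 0, 93, 0, 0, 5, 0, 0, 0, 93, 0, 0, 0, 0, 0, 0, 93, 0, 0, 0, 0, 0, 0]
}}

```text
t: 4.75
tool_pos: [0.485, -0.1189, 0.2738]
orientation: [0.97, -2.988, -0.0]
force: [-0.4, -0.2, -0.3]
opening: 0.0933
gripper_force: 0.0
```

```bash
python3 -c "
from h import *;st()"
```

```text
t 4.75 pos [ 0.485  -0.1189  0.2738] q [-0.343 -0.038  1.908  0.     1.272 -2.542] yaw_y 125.97 z [-0.  0. -1.] 
 F [-0.38 -0.22 -0.29] M [ 0.065 -0.133 -0.034] open 93.26 gf 0.0 to axis(tool mm) [ 1.6  -0.56  0.  ]
```

Request:
{"name": "drive_tool", "arguments": {
  "moves": [60, 1.5, -0.6, 0.8, 0, 0, 0, 60, 0, 0, 0, 0, 0, 0, 60, 0, 0, 0, 0, 0, 0, 60, 0, 0, 0, 0, 0, 0],
  "grip_force": 10
}}

```text
t: 5.15
tool_pos: [0.4841, -0.1203, 0.2732]
orientation: [-0.971, 2.988, -0.0]
force: [1.0, 0.4, 0.3]
opening: 0.0657
gripper_force: 0.0
```

```bash
python3 -c "
from h import *;st()"
```

```text
t 5.15 pos [ 0.4841 -0.1203  0.2732] q [-0.346 -0.039  1.91   0.     1.27  -2.545] yaw_y 126.0 z [ 4.e-04 -1.e-04 -1.e+00] 
 F [1.05 0.41 0.28] M [ 0.073 -0.174 -0.026] open 65.7 gf 0.0 to axis(tool mm) [ 0.1   0.05 -0.  ]
```

Request:
{"name": "drive_tool", "arguments": {
  "moves": [40, 0, 0, 0, 0, 0, 0, 40, 0, 0, 0, 0, 0, 0, 40, 0, 0, 0, 0, 0, 0, 40, 0, 0, 0, 0, 0, 0, 40, 0, 0, 0, 0, 0, 0]
}}

```text
t: 5.65
tool_pos: [0.4841, -0.1204, 0.273]
orientation: [-0.971, 2.988, -0.0]
force: [1.4, -1.6, -1.5]
opening: 0.0467
gripper_force: 9.8
```

```bash
python3 -c "
from h import *;st()"
```

```text
t 5.65 pos [ 0.4841 -0.1204  0.273 ] q [-0.346 -0.039  1.91  -0.     1.27  -2.546] yaw_y 126.0 z [ 2.e-04 -2.e-04 -1.e+00] 
 F [ 1.41 -1.58 -1.47] M [-0.118 -0.278 -0.006] open 46.66 gf 9.8 to axis(tool mm) [ 0.03  0.1  -0.  ]
```

Request:
{"name": "drive_tool", "arguments": {
  "moves": [40, 0, 0, 0, 0, 0, 0, 40, 0, 0, 0, 0, 0, 0, 40, 0, 0, 0, 0, 0, 2, 40, 0, 0, 0.05, 0, 0, 4, 40, 0, 0, 0.05, 0, 0, 4, 40, 0, 0, 0.05, 0, 0, 4, 40, 0, 0, 0.03, 0, 0, 4, 40, 0, 0, 0, 0, 0, 0],
  "grip_force": 60
}}

```text
t: 6.45
tool_pos: [0.4841, -0.1202, 0.2728]
orientation: [-0.49, 3.103, 0.0]
force: [1.5, -1.3, -1.6]
opening: 0.046
gripper_force: 59.2
```

```bash
python3 -c "
from h import *;st()"
```

```text
t 6.45 pos [ 0.4841 -0.1202  0.2728] q [-0.346 -0.038  1.91   0.     1.27  -2.23 ] yaw_y 107.94 z [ 0.  0. -1.] 
 F [ 1.45 -1.32 -1.63] M [-0.044 -0.237 -0.047] open 45.96 gf 59.2 to axis(tool mm) [ 0.07 -0.05 -0.  ]
```

The fingers are seated on the flats (46.0 mm) and the nut turns freely. I'll continue down the thread.

Request:
{"name": "drive_tool", "arguments": {
  "moves": [40, 0, 0, 0.08, 0, 0, 8, 40, 0, 0, 0.08, 0, 0, 8, 40, 0, 0, 0.08, 0, 0, 8, 40, 0, 0, 0.08, 0, 0, 8, 40, 0, 0, 0.08, 0, 0, 8, 40, 0, 0, 0.08, 0, 0, 8, 40, 0, 0, 0.08, 0, 0, 8, 40, 0, 0, 0.08, 0, 0, 8]
}}

```text
t: 7.25
tool_pos: [0.4841, -0.12, 0.2722]
orientation: [-1.232, -2.89, -0.001]
force: [0.9, 1.4, -0.6]
opening: 0.0462
gripper_force: 59.3
```

Request:
{"name": "drive_tool", "arguments": {
  "moves": [40, 0, 0, 0.08, 0, 0, 8, 40, 0, 0, 0.08, 0, 0, 8, 40, 0, 0, 0.08, 0, 0, 8, 40, 0, 0, 0.08, 0, 0, 8, 40, 0, 0, 0.08, 0, 0, 8, 40, 0, 0, 0.08, 0, 0, 8, 40, 0, 0, 0.08, 0, 0, 8, 40, 0, 0, 0, 0, 0, 0]
}}

```text
t: 8.05
tool_pos: [0.4844, -0.1199, 0.2716]
orientation: [2.442, 1.977, 0.002]
force: [3.6, 2.9, -1.7]
opening: 0.0455
gripper_force: 59.2
```

```bash
python3 -c "
from h import *;st()"
```

```text
t 8.05 pos [ 0.4844 -0.1199  0.2716] q [-3.460e-01 -3.700e-02  1.911e+00  1.000e-03  1.267e+00 -1.370e-01] yaw_y -12.01 z [ 1.1e-03  7.0e-04 -1.0e+00] 
 F [ 3.6   2.89 -1.72] M [ 0.332 -0.813 -0.083] open 45.47 gf 59.2 to axis(tool mm) [-0.44 -0.27 -0.  ]
```

Request:
{"name": "drive_tool", "arguments": {
  "moves": [40, 0.4, 0.4, 0.08, 0, 0, 8, 40, 0, 0, 0.08, 0, 0, 8, 40, 0, 0, 0.08, 0, 0, 8, 40, 0, 0, 0.08, 0, 0, 8, 40, 0, 0, 0.08, 0, 0, 8, 40, 0, 0, 0.08, 0, 0, 8, 40, 0, 0, 0.08, 0, 0, 6, 40, 0, 0, 0, 0, 0, 0]
}}

```text
t: 8.85
tool_pos: [0.4847, -0.12, 0.2711]
orientation: [3.072, 0.658, 0.001]
force: [3.9, -0.0, -1.5]
opening: 0.0458
gripper_force: 59.2
```

```bash
python3 -c "
from h import *;st()"
```

```text
t 8.85 pos [ 0.4847 -0.12    0.2711] q [-0.345 -0.035  1.91   0.     1.266  0.803] yaw_y -65.8 z [ 7.e-04 -1.e-04 -1.e+00] 
 F [ 3.87 -0.05 -1.52] M [-0.041 -0.645 -0.127] open 45.78 gf 59.2 to axis(tool mm) [-0.76 -0.02 -0.  ]
```

Request:
{"name": "drive_tool", "arguments": {
  "moves": [40, 0, 0, 0.03, 0, 0, 3, 40, 0, 0, 0.03, 0, 0, 3, 40, 0, 0, 0.03, 0, 0, 3, 40, 0, 0, 0.03, 0, 0, 3, 40, 0, 0, 0.03, 0, 0, 3, 40, 0, 0, 0.03, 0, 0, 3, 40, 0, 0, 0.03, 0, 0, 3, 40, 0, 0, 0.03, 0, 0, 3]
}}

```text
t: 9.65
tool_pos: [0.4847, -0.1201, 0.2709]
orientation: [3.141, 0.009, 0.001]
force: [4.0, -0.9, -2.9]
opening: 0.0457
gripper_force: 59.3
```

```bash
python3 -c "
from h import *;st()"
```

```text
t 9.65 pos [ 0.4847 -0.1201  0.2709] q [-0.346 -0.035  1.91  -0.     1.265  1.22 ] yaw_y -89.67 z [ 8.e-04 -4.e-04 -1.e+00] 
 F [ 3.97 -0.88 -2.9 ] M [-0.126 -0.661  0.009] open 45.73 gf 59.3 to axis(tool mm) [-0.71  0.22 -0.  ]
```

Request:
{"name": "drive_tool", "arguments": {
  "moves": [40, 0, 0, 0.03, 0, 0, 3, 40, 0, 0, 0.03, 0, 0, 3, 40, 0, 0, 0.03, 0, 0, 3, 40, 0, 0, 0.03, 0, 0, 3, 40, 0, 0, 0.03, 0, 0, 3, 40, 0, 0, 0.03, 0, 0, 3]
}}

```text
t: 10.25
tool_pos: [0.4847, -0.1202, 0.2707]
orientation: [3.104, -0.483, 0.001]
force: [3.7, -1.6, -1.6]
opening: 0.0454
gripper_force: 59.3
```

```bash
python3 -c "
from h import *;st()"
```

```text
t 10.25 pos [ 0.4847 -0.1202  0.2707] q [-0.346 -0.035  1.91  -0.     1.265  1.534] yaw_y -107.68 z [ 8.e-04 -6.e-04 -1.e+00] 
 F [ 3.71 -1.62 -1.62] M [-0.158 -0.637  0.044] open 45.39 gf 59.3 to axis(tool mm) [-0.63  0.33 -0.  ]
```

Request:
{"name": "drive_tool", "arguments": {
  "moves": [40, 0, 0, 0.03, 0, 0, 3, 40, 0, 0, 0.03, 0, 0, 3, 40, 0, 0, 0.03, 0, 0, 3, 40, 0, 0, 0.03, 0, 0, 3, 40, 0, 0, 0.03, 0, 0, 3, 40, 0, 0, 0.03, 0, 0, 3]
}}

```text
t: 10.85
tool_pos: [0.4847, -0.1202, 0.2705]
orientation: [2.99, -0.962, 0.001]
force: [3.6, -2.8, -2.0]
opening: 0.046
gripper_force: 59.3
```

```bash
python3 -c "
from h import *;st()"
```

```text
t 10.85 pos [ 0.4847 -0.1202  0.2705] q [-3.460e-01 -3.400e-02  1.911e+00 -1.000e-03  1.265e+00  1.848e+00] yaw_y -125.68 z [ 6.e-04 -7.e-04 -1.e+00] 
 F [ 3.56 -2.76 -2.01] M [-0.242 -0.542  0.002] open 45.99 gf 59.3 to axis(tool mm) [-0.49  0.45 -0.  ]
```

Request:
{"name": "drive_tool", "arguments": {
  "moves": [40, 0, 0, 0.03, 0, 0, 3, 40, 0, 0, 0.03, 0, 0, 3, 40, 0, 0, 0.03, 0, 0, 3, 40, 0, 0, 0.03, 0, 0, 3, 40, 0, 0, 0.03, 0, 0, 3, 40, 0, 0, 0.03, 0, 0, 3]
}}

```text
t: 11.45
tool_pos: [0.4846, -0.1203, 0.2704]
orientation: [2.803, -1.417, 0.001]
force: [2.4, -1.9, -1.1]
opening: 0.0454
gripper_force: 59.8
```

```bash
python3 -c "
from h import *;st()"
```

```text
t 11.45 pos [ 0.4846 -0.1203  0.2704] q [-3.460e-01 -3.400e-02  1.911e+00 -1.000e-03  1.265e+00  2.162e+00] yaw_y -143.65 z [ 4.e-04 -1.e-03 -1.e+00] 
 F [ 2.37 -1.91 -1.06] M [-0.327 -0.404  0.538] open 45.45 gf 59.8 to axis(tool mm) [-0.35  0.51 -0.  ]
```

It has made contact and the torque is at 0.54. I'll settle, then creep.

Request:
{"name": "drive_tool", "arguments": {
  "moves": [40, 0, 0, 0, 0, 0, 0, 40, 0, 0, 0, 0, 0, 0, 40, 0, 0, 0, 0, 0, 0]
}}

```text
t: 11.75
tool_pos: [0.4846, -0.1203, 0.2704]
orientation: [2.801, -1.421, 0.001]
force: [2.0, -3.5, -1.1]
opening: 0.0459
gripper_force: 59.6
```

```bash
python3 -c "
from h import *;st()"
```

```text
t 11.75 pos [ 0.4846 -0.1203  0.2704] q [-3.460e-01 -3.400e-02  1.911e+00 -1.000e-03  1.265e+00  2.164e+00] yaw_y -143.8 z [ 4.e-04 -9.e-04 -1.e+00] 
 F [ 2.03 -3.53 -1.14] M [-0.714 -0.474  0.358] open 45.93 gf 59.6 to axis(tool mm) [-0.36  0.49 -0.  ]
```

Request:
{"name": "drive_tool", "arguments": {
  "moves": [40, 0, 0, 0, 0, 0, 0.5, 40, 0, 0, 0, 0, 0, 0.5, 40, 0, 0, 0, 0, 0, 0, 40, 0, 0, 0, 0, 0, 0]
}}

```text
t: 12.15
tool_pos: [0.4846, -0.1203, 0.2704]
orientation: [2.788, -1.446, 0.001]
force: [2.8, -5.1, -0.5]
opening: 0.046
gripper_force: 59.8
```

```bash
python3 -c "
from h import *;st()"
```

```text
t 12.15 pos [ 0.4846 -0.1203  0.2704] q [-3.460e-01 -3.400e-02  1.911e+00 -1.000e-03  1.265e+00  2.182e+00] yaw_y -144.84 z [ 4.e-04 -9.e-04 -1.e+00] 
 F [ 2.83 -5.08 -0.46] M [-0.653 -0.448  0.471] open 45.97 gf 59.8 to axis(tool mm) [-0.33  0.52 -0.  ]
```

Request:
{"name": "drive_tool", "arguments": {
  "moves": [40, 0, 0, 0, 0, 0, 0.25, 40, 0, 0, 0, 0, 0, 0.25, 40, 0, 0, 0, 0, 0, 0.25, 40, 0, 0, 0, 0, 0, 0.25]
}}

```text
t: 12.55
tool_pos: [0.4846, -0.1203, 0.2704]
orientation: [2.775, -1.471, 0.001]
force: [2.3, -4.9, -0.2]
opening: 0.0459
gripper_force: 59.9
```

```bash
python3 -c "
from h import *;st()"
```

```text
t 12.55 pos [ 0.4846 -0.1203  0.2704] q [-3.460e-01 -3.400e-02  1.911e+00 -1.000e-03  1.265e+00  2.200e+00] yaw_y -145.84 z [ 4.e-04 -9.e-04 -1.e+00] 
 F [ 2.32 -4.9  -0.23] M [-0.736 -0.426  0.629] open 45.92 gf 59.9 to axis(tool mm) [-0.31  0.51 -0.  ]
```

Request:
{"name": "drive_tool", "arguments": {
  "moves": [40, 0, 0, 0, 0, 0, 0.2, 40, 0, 0, 0, 0, 0, 0.2]
}}

```text
t: 12.75
tool_pos: [0.4846, -0.1203, 0.2704]
orientation: [2.77, -1.48, 0.001]
force: [2.7, -5.4, -1.0]
opening: 0.0458
gripper_force: 59.9
```

```bash
python3 -c "
from h import *;st()"
```

```text
t 12.75 pos [ 0.4846 -0.1203  0.2704] q [-3.460e-01 -3.400e-02  1.911e+00 -1.000e-03  1.265e+00  2.207e+00] yaw_y -146.23 z [ 4.e-04 -1.e-03 -1.e+00] 
 F [ 2.67 -5.42 -0.97] M [-0.736 -0.454  0.639] open 45.79 gf 59.9 to axis(tool mm) [-0.3   0.52 -0.  ]
```

Request:
{"name": "drive_tool", "arguments": {
  "moves": [40, 0, 0, 0, 0, 0, 0.2, 40, 0, 0, 0, 0, 0, 0.2, 40, 0, 0, 0, 0, 0, 0.2, 40, 0, 0, 0, 0, 0, 0.2]
}}

```text
t: 13.15
tool_pos: [0.4846, -0.1203, 0.2704]
orientation: [2.76, -1.5, 0.001]
force: [2.7, -4.9, -0.4]
opening: 0.0458
gripper_force: 60.0
```

```bash
python3 -c "
from h import *;st()"
```

```text
t 13.15 pos [ 0.4846 -0.1203  0.2704] q [-3.460e-01 -3.400e-02  1.911e+00 -1.000e-03  1.265e+00  2.221e+00] yaw_y -147.03 z [ 4.e-04 -1.e-03 -1.e+00] 
 F [ 2.73 -4.94 -0.4 ] M [-0.72  -0.43   0.662] open 45.84 gf 60.0 to axis(tool mm) [-0.31  0.52 -0.  ]
```

Request:
{"name": "drive_tool", "arguments": {
  "moves": [40, 0, 0, 0, 0, 0, 0.2]
}}

```text
t: 13.25
tool_pos: [0.4846, -0.1203, 0.2704]
orientation: [2.757, -1.504, 0.001]
force: [3.0, -4.6, -0.8]
opening: 0.0455
gripper_force: 60.0
```

```bash
python3 -c "
from h import *;st()"
```

```text
t 13.25 pos [ 0.4846 -0.1203  0.2704] q [-3.460e-01 -3.400e-02  1.911e+00 -1.000e-03  1.265e+00  2.224e+00] yaw_y -147.23 z [ 4.e-04 -1.e-03 -1.e+00] 
 F [ 2.98 -4.58 -0.83] M [-0.756 -0.369  0.587] open 45.54 gf 60.0 to axis(tool mm) [-0.3   0.52 -0.  ]
```

Request:
{"name": "drive_tool", "arguments": {
  "moves": [40, 0, 0, 0, 0, 0, 0, 40, 0, 0, 0, 0, 0, 0]
}}

```text
t: 13.45
tool_pos: [0.4846, -0.1203, 0.2704]
orientation: [2.757, -1.504, 0.001]
force: [3.2, -4.0, -1.5]
opening: 0.046
gripper_force: 59.9
```

```bash
python3 -c "
from h import *;st()"
```

```text
t 13.45 pos [ 0.4846 -0.1203  0.2704] q [-3.460e-01 -3.400e-02  1.911e+00 -1.000e-03  1.265e+00  2.224e+00] yaw_y -147.23 z [ 3.e-04 -1.e-03 -1.e+00] 
 F [ 3.2  -3.98 -1.47] M [-0.725 -0.42   0.627] open 45.98 gf 59.9 to axis(tool mm) [-0.29  0.52 -0.  ]
```

Request:
{"name": "drive_tool", "arguments": {
  "moves": [40, 0, 0, 0, 0, 0, 0.2, 40, 0, 0, 0, 0, 0, 0.2, 40, 0, 0, 0, 0, 0, 0.2, 40, 0, 0, 0, 0, 0, 0.2, 40, 0, 0, 0, 0, 0, 0.2, 40, 0, 0, 0, 0, 0, 0.2]
}}

```text
t: 14.05
tool_pos: [0.4846, -0.1203, 0.2704]
orientation: [2.741, -1.533, 0.001]
force: [3.3, -5.0, -0.7]
opening: 0.0459
gripper_force: 60.0
```

```bash
python3 -c "
from h import *;st()"
```

```text
t 14.05 pos [ 0.4846 -0.1203  0.2704] q [-3.460e-01 -3.400e-02  1.911e+00 -1.000e-03  1.265e+00  2.245e+00] yaw_y -148.43 z [ 4.e-04 -1.e-03 -1.e+00] 
 F [ 3.26 -5.02 -0.7 ] M [-0.745 -0.449  0.711] open 45.91 gf 60.0 to axis(tool mm) [-0.29  0.52 -0.  ]
```

Request:
{"name": "drive_tool", "arguments": {
  "moves": [40, 0, 0, 0, 0, 0, 0.2]
}}

```text
t: 14.15
tool_pos: [0.4846, -0.1203, 0.2704]
orientation: [2.739, -1.538, 0.001]
force: [2.9, -4.9, -0.6]
opening: 0.046
gripper_force: 60.0
```

Run:
```python
from h import *;st()
from plant import robot
# average torque over 6 control periods; also a picture for the nuts
m=[];
for i in range(8):
    c=robot.read_camera("side");m.append(robot.read_state()["wrist_torque"][2])
print(np.round(m,3),np.mean(m))
```

```text
t 14.15 pos [ 0.4846 -0.1203  0.2704] q [-3.460e-01 -3.400e-02  1.911e+00 -1.000e-03  1.265e+00  2.249e+00] yaw_y -148.63 z [ 3.0e-04 -1.1e-03 -1.0e+00] 
 F [ 2.87 -4.88 -0.63] M [-0.764 -0.414  0.669] open 46.02 gf 60.0 to axis(tool mm) [-0.29  0.52 -0.  ]
[0.722 0.662 0.632 0.617 0.699 0.636 0.589 0.631] 0.6486092501914382
```

Request:
{"name": "drive_tool", "arguments": {
  "moves": [40, 0, 0, 0, 0, 0, 0.2, 40, 0, 0, 0, 0, 0, 0.2, 40, 0, 0, 0, 0, 0, 0.2, 40, 0, 0, 0, 0, 0, 0.2, 40, 0, 0, 0, 0, 0, 0.2, 40, 0, 0, 0, 0, 0, 0.2, 40, 0, 0, 0, 0, 0, 0.2]
}}

```text
t: 15.25
tool_pos: [0.4846, -0.1203, 0.2704]
orientation: [2.72, -1.571, 0.001]
force: [2.1, -4.1, 0.1]
opening: 0.0459
gripper_force: 60.1
```

Run:
```python
from h import *;st()
from plant import robot
m=[]
for i in range(12):
    c=robot.read_camera("side");m.append(robot.read_state()["wrist_torque"][2])
print(np.round(m,3),np.mean(m))
```

```text
t 15.25 pos [ 0.4846 -0.1203  0.2704] q [-3.460e-01 -3.400e-02  1.911e+00 -1.000e-03  1.265e+00  2.273e+00] yaw_y -150.03 z [ 3.0e-04 -1.1e-03 -1.0e+00] 
 F [ 2.14 -4.07  0.08] M [-0.737 -0.442  0.779] open 45.87 gf 60.1 to axis(tool mm) [-0.29  0.52 -0.  ]
[0.645 0.636 0.701 0.678 0.704 0.678 0.672 0.678 0.641 0.642 0.691 0.691] 0.6713791150913186
```

Request:
{"name": "drive_tool", "arguments": {
  "moves": [40, 0, 0, 0, 0, 0, 0.2, 40, 0, 0, 0, 0, 0, 0.2, 40, 0, 0, 0, 0, 0, 0.2, 40, 0, 0, 0, 0, 0, 0]
}}

```text
t: 16.25
tool_pos: [0.4846, -0.1203, 0.2704]
orientation: [2.712, -1.585, 0.001]
force: [2.8, -5.0, -0.3]
opening: 0.0456
gripper_force: 60.1
```

Run:
```python
from plant import robot
import numpy as np
m=[]
for i in range(8):
    c=robot.read_camera("side");m.append(robot.read_state()["wrist_torque"][2])
print(np.round(m,3),np.mean(m))
```

```text
[0.852 0.717 0.711 0.703 0.773 0.746 0.806 0.746] 0.7567641597874166
```

Request:
{"name": "drive_tool", "arguments": {
  "moves": [70, 0, 0, 0, 0, 0, 0, 70, 0, 0, 0, 0, 0, 0, 70, 0, 0, 0, 0, 0, 0, 70, 0, 0, 0, 0, 0, 0, 70, 0, 0, 0, 0, 0, 0]
}}

```text
t: 17.15
tool_pos: [0.4844, -0.1199, 0.2701]
orientation: [-2.71, 1.589, 0.001]
force: [0.3, -0.5, 0.6]
opening: 0.0702
gripper_force: 0.0
```

Run:
```python
from h import *;st()
from plant import robot
m=[]
for i in range(8):
    c=robot.read_camera("side");m.append(robot.read_state()["wrist_torque"][2])
print(np.round(m,3),np.mean(m))
u=proj(c,[.484,-.1203,.08]);crop(c,u,60,5,'pics/s2.png')
```

```text
t 17.15 pos [ 0.4844 -0.1199  0.2701] q [-0.345 -0.034  1.911  0.     1.265  2.286] yaw_y -150.78 z [-4.e-04  3.e-04 -1.e+00] 
 F [ 0.34 -0.48  0.58] M [ 0.1   -0.048 -0.051] open 70.22 gf 0.0 to axis(tool mm) [0.19 0.57 0.  ]
[ 0.002  0.024  0.003 -0.021 -0.013 -0.027  0.012 -0.031] -0.006374914137841789
```

View pics/s2.png

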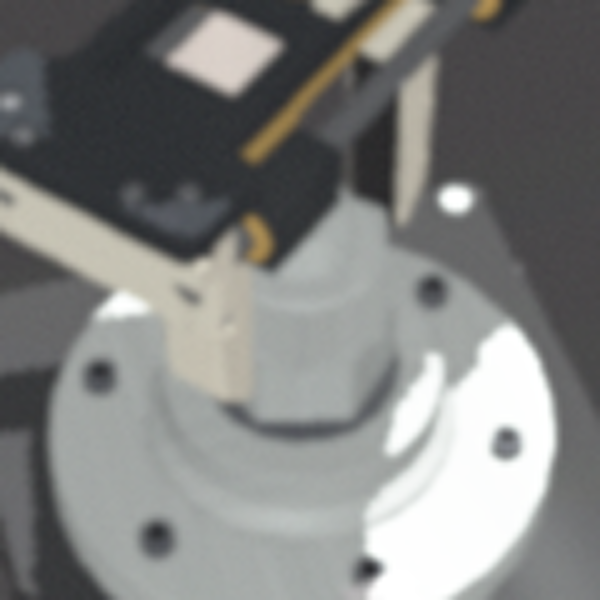

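Both fingers have let go (near one around (210,330), the other around (415,140)) and the nuts stand together. The released reading is about zero, so the torque was roughly 0.7 to 0.75 N m. I'll retract.

Request:
{"name": "drive_tool", "arguments": {
  "moves": [85, 0, 0, 0, 0, 0, 0, 85, 0, 0, -10, 0, 0, 0, 85, 0, 0, -25, 0, 0, 0, 85, 0, 0, -40, 0, 0, 0, 85, 0, 0, -40, 0, 0, 0, 85, 0, 0, -30, 0, 0, 0, 85, 0, 0, 0, 0, 0, 0]
}}

```text
t: 18.25
tool_pos: [0.4855, -0.1203, 0.4219]
orientation: [-2.708, 1.589, -0.015]
force: [-0.0, -0.1, 0.4]
opening: 0.085
gripper_force: 0.0
```

Request:
{"name": "drive_tool", "arguments": {
  "moves": [85, 30, 15, 0, 0, 0, 0, 85, 40, 20, 0, 0, 0, 0, 85, 40, 20, 0, 0, 0, 0, 85, 30, 15, 0, 0, 0, 0, 85, 0, 0, 0, 0, 0, 0, 85, 0, 0, 0, 0, 0, 0]
}}

```text
t: 18.85
tool_pos: [0.4914, -0.2767, 0.4145]
orientation: [-2.708, 1.592, 0.003]
force: [-0.3, 0.1, 0.7]
opening: 0.085
gripper_force: 0.0
```

Run:
```python
from h import *;st()
from plant import robot
c=robot.read_camera("side");s0=dict(np.load("side0.npz"))
a=[cv2.resize(x["color"][275:355,273:353,::-1],(400,400),interpolation=cv2.INTER_CUBIC) for x in(s0,c)]
cv2.imwrite("pics/cmp.png",np.hstack(a))
```

```text
t 18.85 pos [ 0.4914 -0.2767  0.4145] q [-0.604  0.03   1.576  0.     1.537  2.03 ] yaw_y -150.89 z [-0.0012  0.0012 -1.    ] 
 F [-0.27  0.13  0.65] M [ 0.128 -0.023  0.021] open 84.97 gf 0.0 to axis(tool mm) [-140.25  -69.63    0.2 ]
```

View pics/cmp.png

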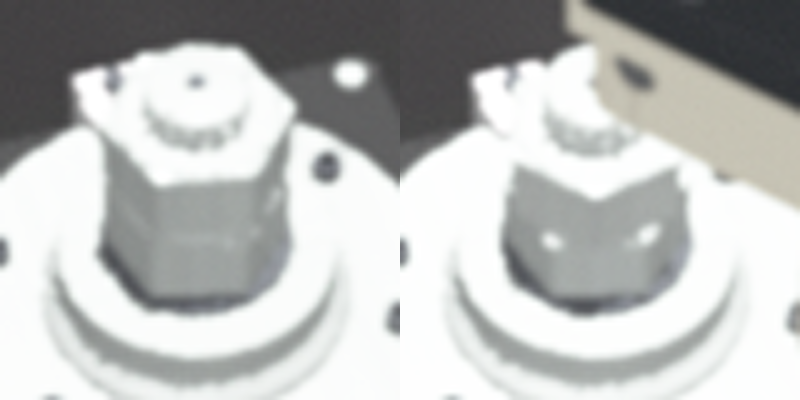

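In the comparison, the lower nut's bottom corners at crop (545,297) and (650,293) are where they were at the start. The upper nut has turned and is seated on it, so I'm handing in.

```bash
python3 -c "
from plant import robot
print(robot.close_job())"
```

```text
the job is handed in; nothing more can be done
None
```

The second nut is screwed down and tightened against the first to about 0.7–0.75 N m. The first nut showed no visible turn in the before/after pictures, and the gripper let go, backed clear and the job was handed in at about 19 s.

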